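# Seat a sanding drum in the spindle taper over its drive dogs

## Robot

A 7-joint arm with a two-finger parallel gripper is mounted at the origin on a cart in front of the work surface, level with it; the furniture and walls round the work are solid. World frame = base frame: x ahead of the robot, y to its left, z up, the work surface at z = 0. Lengths are in m, angles in rad, forces in N, time in s.
With the tool pointing down it reaches from about 0.4 to 0.875 m from the base axis. Payload 19.3 kg.
Tool frame: the origin (TCP) lies between the finger pads; the fingertips stand 17 mm ahead of it and the grasp point (between the pads) lies 2 mm behind it; z points along the fingers, y is the direction in which the jaws open and shut (so a half turn about z gives the same grasp; the last joint's range is limited). The gripper opens to 85 mm and grips with 20 to 120 N. Pads are 22 mm wide; open, the fingers measure 114 mm over their backs; the gripper's body (76 mm by 85 mm) begins 54 mm behind the grasp point. The pads swing forward as they close: fully open they stand 13 mm farther back than shut.
Start: joints at [1.173, 0.521, -0.036, 1.599, 0.021, 1.021, -0.113], TCP at [0.201, -0.592, 0.248] pointing down, gripper open.
Joint ranges: [-2.91, 2.91], [-0.3, 2.13], [-1.5, 1.42], [0.17, 2.43], [-1.26, 4.41], [0.16, 1.93], [-2.52, 2.52]. Speed limits (rad/s): [1.89, 1.89, 2.39, 2.39, 3.01, 3.01, 3.01].

## Interface

Orientations are given as a unit quaternion [w, x, y, z].
In Python, from bench import bot, vision gives the robot as it stands. Calls block until the motion is done:
- bot.goto(position, orientation): joint-space move of the TCP to a pose.
- bot.move_straight(position, velocity=0.15, frame=None, guard=None): straight line of the TCP; frame=None keeps the orientation; velocity is the mean speed in m/s. With guard (N) it stops when the force on the tool has changed by that much, and returns True; else False.
- bot.goto_joints(angles): joint-space move.
- bot.move_gripper(opening): opening from 0.0 (shut) to 1.0 (fully open); the grip force is fixed at half the most; returns when the fingers have stopped.
- bot.hold(seconds).
- bot.solve_ik(position, orientation): joint angles nearest the present ones, or None.
- bot.read_state(): the state.
- vision.grab_frame(name): name is "side" or "top" or "wrist"; returns the picture (384x512x3 uint8, blue, green, red); there is no depth.
- vision.camera_info(name): a dict with "fx", "fy", "cx", "cy" (pixels), "cam_to_world" (4x4, takes a point from camera to world coordinates). Camera axes: x right, y up, looking along -z (the intrinsics and any distortion apply to the point x, -y, -z); pixel columns grow to the right and rows downward; lengths in m; the calibration is good to about 2 mm. A picture is of the moment at which its call begins: read the wrist's pose just before it. camera_info takes no time and is no camera call; for the wrist camera it gives the pose at the moment of the call.
A pose or a line that the arm cannot do raises bot.PlanningError and nothing moves.
- bot.hand_in(): hands the job in, once; it reports no verdict.
The state is a dict: "clock": time; "joints": joint angles; "qvel": joint speeds; "effort": joint torques, N m; "eef_pos": TCP position; "orientation": TCP orientation; "ft_force": force on the tool from outside, world axes, zero at the start; "wrist_torque": the same for the moment, N m; "grip_width": opening from 0.0 (shut) to 1.0 (fully open).
Only numpy, scipy, OpenCV 4.12 (cv2) and the standard library are available. Lean on these libraries where they do the work, as an engineer would, in place of code of your own. Each camera call takes 0.05 s, during which the arm holds its last target.

## Task

Take the narrower, taller of the two sanding drums out of the wooden rack and fit it in the upright bench spindle: its tapered shank goes into the taper and its slotted collar over the two drive dogs, fully home so that the collar lies flat on the spindle's face. The spindle is parked at an angle nobody has measured, so feel for the dogs: rest the collar on them, press lightly and turn until it drops over them; do not drop or hammer the drum in. Let go of it, and leave the wide drum in the rack and the other things on the bench where they are.

Things in the scene. Friction and masses are not known exactly. Their poses are not given: they have to be found in the camera images.
- narrow_drum: The drum to fit: 161 mm tall, 0.28 to 0.56 kg, upright in one rack hole. Origin on its axis at the underside of its steel collar, z up the axis. Collar 66 mm across, 0 to 15 mm above the origin. One straight drive slot, 15.5 mm wide and 9 mm deep, crosses the collar's underside along own y (a half turn gives the same fit). In the rack its y is within 0.35 rad of the rack's.
- sleeve_mid (a point): On the narrow drum's axis, 61 mm above its origin: middle of its brown abrasive sleeve, a plain cylinder 42 mm across from 22 to 100 mm above the origin, the place to grip. A small nut on top reaches 109 mm; a neck 34 mm across joins sleeve and collar.
- shank_tip (a point): Lower end of the narrow drum's steel shank, on its axis 52 mm below its origin. The shank is 33 mm across at the collar and tapers evenly to 20 mm at 48 mm below it; the tip is 15 mm across.
- wide_drum: The other drum, to be left alone: same shank and collar, sleeve 62 mm across from 22 to 80 mm above its origin, nut up to 89 mm. Origin and axes as the narrow drum's. Stands in the rack's other hole; which hole is which varies.
- rack: Fixed wooden block, 96 mm (own x) by 230 mm (own y) by 72 mm high, origin at the centre of its underside. Two upright holes 38 mm wide, 60 mm deep, at y = -55 and +55 mm; the drums hang in them, collars resting on the block's top (drum origins 72 mm up); the shank is out after a lift of 55 mm, and clears the wide drum's top after 145 mm.
- seat (a point): On the bench spindle's axis in the plane of the flat face of its nose, 106 mm above the bench; fixed, z up, x and y along the sides of the unit's square foot. The drum is home when its origin is at this point. Bore in the nose: taper 35 mm across at the face, 22 mm at 48 mm below, about 1 mm clear of the shank all round when home.
- dog_top (a point): On the spindle's axis, 7 mm above the face: height of the tops of the two dogs, 12 mm wide, 21.5 to 32 mm from the axis on opposite sides. Their line lies within 0.55 rad either way of this point's y axis, is not reported and must be felt or seen (0.055 rad play in the slot). The collar resting on the dogs has the drum's origin here. A brake holds the nose; over 0.8 N m it turns and stays.
- bore_end (a point): On the spindle's axis, 56 mm below the face: lower end of the bore. The shank's tip stays 4 mm above it when the drum is home.
- spindle_unit: The fixed spindle unit: grey foot 130 x 130 mm and block, together 48 mm high, a fixed light metal sleeve 86 mm across up to 85 mm, and in it the steel nose, 68 mm across, up to 106 mm above the bench. Origin at the centre of the foot's underside, axes as seat. A small brake knob on its -x side needs no handling.
- wax_tin: Bystander: round dark tin, 67 mm across, 32 mm high, lying between rack and spindle near the bench's front edge; origin under its centre.
- cork_block: Bystander: brown sanding block 64 x 110 x 36 mm between rack and spindle towards the back; origin under its centre.
- spanner: Bystander: flat spanner, 209 mm long, near the right end of the bench; origin under its centre.
- dividers: Bystander: steel dividers, 144 mm long, left of the rack; origin under their centre.
- dust_brush: Bystander: wooden dust brush, 154 mm long, at the far left of the bench; origin under its centre.

How it is judged:
At the end, for the whole second after the job is handed in: The narrow drum is at rest and released, upright within 0.05 rad, its collar's underside within 2.5 mm of the spindle's face (dogs inside the slot) and its axis within 3 mm of the spindle's; the wide drum still stands in its rack hole (horizontal distance between narrow_drum and seat below 0.003 m and z of narrow_drum in the frame of seat between -0.003 and 0.0025 m and angle between narrow_drum's own z axis and vertical below 0.05 rad and linear speed of narrow_drum below 0.02 m/s and horizontal distance between wide_drum and rack below 0.065 m and height (world z) of wide_drum below 0.077 m and angle between wide_drum's own z axis and vertical below 0.08 rad); the robot touches nothing.
It fails at once if the narrow drum is dropped or hammered into the spindle (a blow over 120 N) (contact force between narrow_drum and spindle_unit above 120 N).
It fails at once if the wide drum is knocked or lifted by more than 15 mm (distance of wide_drum from where it was at the start of the episode above 0.015 m).
It fails at once if another thing on the bench is pushed more than 30 mm (distance of any of wax_tin, cork_block, spanner, dividers, dust_brush from where it was at the start of the episode above 0.03 m).
It also fails if it takes over 61 s, if anything falls off the work surface, if the arm or the gripper's body presses on something with over 40 N, if the wrist force passes 120 N, or if a joint passes its speed limit or range.

## Working session

There is one attempt and no reset: what is moved stays moved. The work goes in short steps, each a Python script; the robot and the scene stay as the last script left them, time stands still between calls to the robot, and variables do not carry over. Pictures are saved under pics/ and viewed, and the job is handed in when it is done.

```bash
ls; mkdir -p pics; python3 - <<'E'
from bench import bot, vision
import cv2, numpy as np
np.set_printoptions(precision=4,suppress=True)
for n in ["side","top","wrist"]:
    i=vision.camera_info(n); print(n,i)
    cv2.imwrite(f"pics/{n}0.png",vision.grab_frame(n))
s=bot.read_state(); print(s)
E
```

```text
pics
side {'fx': 379.48753022279766, 'fy': 379.48753022279766, 'cx': 259.17602277985094, 'cy': 198.19810530117496, 'cam_to_world': array([[ 0.9488, -0.178 ,  0.2611,  0.9058],
       [ 0.3159,  0.5207, -0.7932, -1.1252],
       [ 0.0052,  0.835 ,  0.5502,  0.9057],
       [ 0.    ,  0.    ,  0.    ,  1.    ]])}
top {'fx': 408.36934731346696, 'fy': 408.36934731346696, 'cx': 250.08676809241862, 'cy': 193.67330905430046, 'cam_to_world': array([[ 0.0166,  0.9958, -0.0897,  0.3727],
       [-0.9998,  0.0171,  0.0052,  0.0536],
       [ 0.0067,  0.0896,  0.996 ,  1.5586],
       [ 0.    ,  0.    ,  0.    ,  1.    ]])}
wrist {'fx': 323.8731674154911, 'fy': 323.8731674154911, 'cx': 253.51050464763927, 'cy': 185.46012166232407, 'cam_to_world': array([[ 0.3227,  0.8996,  0.2941,  0.2758],
       [-0.9465,  0.3067,  0.1004, -0.5659],
       [ 0.0001, -0.3108,  0.9505,  0.3729],
       [ 0.    ,  0.    ,  0.    ,  1.    ]])}
{'clock': 0.15, 'joints': array([ 1.1728,  0.5219, -0.0363,  1.5999,  0.0212,  1.0211, -0.1128]), 'qvel': array([-0.0008, -0.0021,  0.0002, -0.0024,  0.0001, -0.0003, -0.001 ]), 'effort': array([  0.0023, -92.7386,   1.9808, -37.0049,   0.018 ,   0.0065,
        -0.0001]), 'eef_pos': array([ 0.2011, -0.5915,  0.2478]), 'orientation': array([-0.0004,  0.9866,  0.1631, -0.0001]), 'ft_force': array([-1.0895, -0.2615, -0.3562]), 'wrist_torque': array([-0.0061,  0.0222, -0.0206]), 'grip_width': 1.001730308743467}
```

View pics/side0.png

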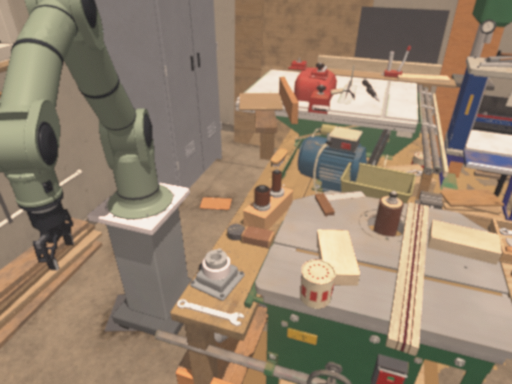

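View pics/top0.png

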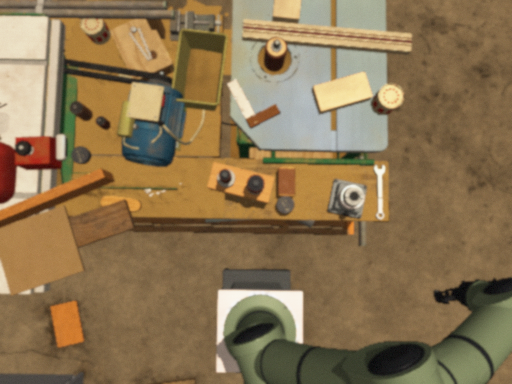

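View pics/wrist0.png

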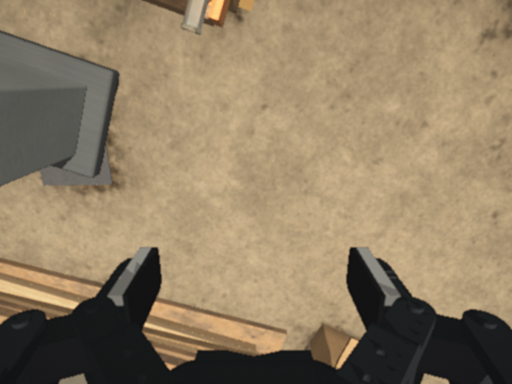

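```bash
cat > h.py <<'E'
from bench import bot, vision
import cv2, numpy as np
np.set_printoptions(precision=4,suppress=True)
def ray(info,u,v):
    d=np.array([(u-info["cx"])/info["fx"],-(v-info["cy"])/info["fy"],-1.0])
    T=np.array(info["cam_to_world"]); return T[:3,3],T[:3,:3]@d
def at_z(info,u,v,z):
    o,d=ray(info,u,v); return o+d*(z-o[2])/d[2]
def proj(info,p):
    T=np.array(info["cam_to_world"]); c=T[:3,:3].T@(np.asarray(p,float)-T[:3,3])
    return np.array([info["cx"]+info["fx"]*c[0]/-c[2], info["cy"]-info["fy"]*c[1]/-c[2]])
def crop(im,u0,v0,u1,v1,s,name):
    cv2.imwrite(name,cv2.resize(im[v0:v1,u0:u1],None,fx=s,fy=s,interpolation=cv2.INTER_CUBIC))
E
python3 - <<'E'
from h import *
t=vision.camera_info("top")
for n,u,v,z in [("narrow top",227,177,.181),("wide top",255,184,.161),("spindle face",352,199,.106)]:
    print(n,at_z(t,u,v,z))
crop(cv2.imread("pics/top0.png"),200,150,400,230,4,"pics/topz.png")
crop(cv2.imread("pics/side0.png"),170,160,310,335,4 if 0 else 3.4,"pics/sidez.png")
E
```

```text
narrow top [0.5524 0.1258 0.181 ]
wide top [0.5324 0.0299 0.161 ]
spindle face [ 0.4907 -0.3184  0.106 ]
```

View pics/topz.png

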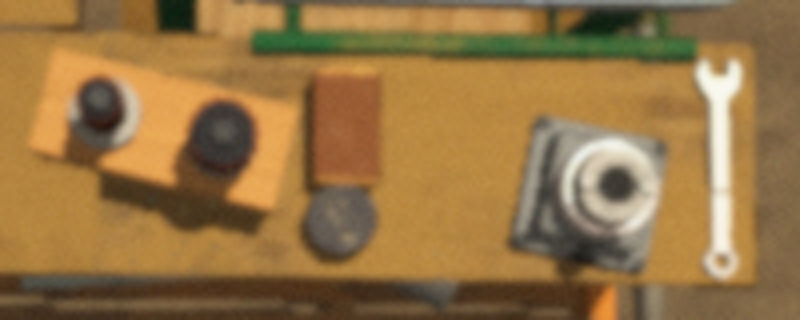

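View pics/sidez.png

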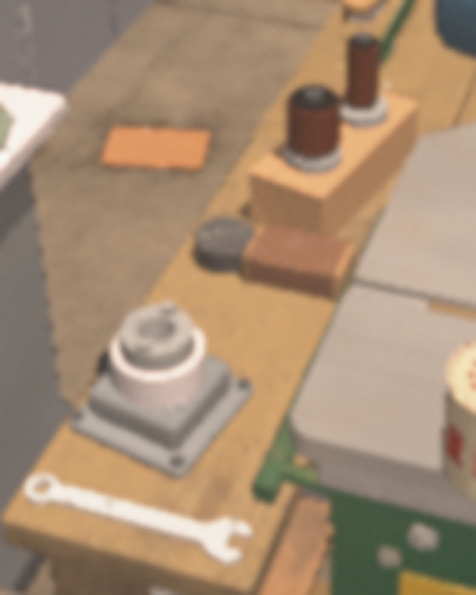

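```bash
cat >> h.py <<'E'
def q(yaw): return [0,float(np.cos(yaw/2)),float(np.sin(yaw/2)),0]
E
python3 - <<'E'
from h import *
for yaw in (-1.77,-.9,-.4,0,.33,.8,1.37):
    for p in ([.491,-.318,.27],[.552,.126,.27]):
        try: print(yaw,p,bot.solve_ik(p,q(yaw)))
        except Exception as e: print(e)
bot.goto([.491,-.318,.265],q(-.15))
print(bot.read_state()["clock"])
i=vision.camera_info("wrist"); im=vision.grab_frame("wrist"); np.save("w1.npy",i["cam_to_world"]); cv2.imwrite("pics/w1.png",im)
for z in (0.106,0.113): print(proj(i,[.491,-.318,z]))
E
```

```text
-1.77 [0.491, -0.318, 0.27] [-0.0176  0.5323  0.7276  1.7109 -0.3992  1.0522 -2.4978]
-1.77 [0.552, 0.126, 0.27] [ 0.48    0.7066 -1.2721  1.6939  0.7035  1.2839  2.0006]
-0.9 [0.491, -0.318, 0.27] [ 0.3603  0.4394  0.1583  1.6917 -0.0789  1.0167 -1.9255]
-0.9 [0.552, 0.126, 0.27] [-0.99    0.6119  1.0182  1.7664 -0.5812  1.0986 -2.2454]
-0.4 [0.491, -0.318, 0.27] [ 0.4463  0.4354  0.0378  1.687  -0.0187  1.0196 -1.4804]
-0.4 [0.552, 0.126, 0.27] [ 0.0104  0.4363 -0.4655  1.7162  0.2216  1.0415 -2.5009]
0 [0.491, -0.318, 0.27] [ 0.5088  0.4353 -0.0491  1.6835  0.0243  1.0234 -1.1192]
0 [0.552, 0.126, 0.27] [ 0.1217  0.4637 -0.6258  1.7104  0.3039  1.0662 -2.1734]
0.33 [0.491, -0.318, 0.27] [ 0.5551  0.4367 -0.1137  1.681   0.0561  1.0271 -0.8178]
0.33 [0.552, 0.126, 0.27] [ 0.1486  0.4721 -0.6658  1.7091  0.3253  1.0736 -1.8621]
0.8 [0.491, -0.318, 0.27] [ 0.6338  0.4421 -0.2236  1.6766  0.1105  1.0353 -0.3962]
0.8 [0.552, 0.126, 0.27] [ 0.1892  0.4864 -0.7273  1.7071  0.3589  1.086  -1.4213]
1.37 [0.491, -0.318, 0.27] [ 0.7282  0.4536 -0.3568  1.6714  0.1775  1.0486  0.1149]
1.37 [0.552, 0.126, 0.27] [ 0.2264  0.5015 -0.7852  1.7052  0.3915  1.099  -0.8795]
1.6333
[251.727  170.4667]
[251.6947 172.5667]
```

View pics/w1.png

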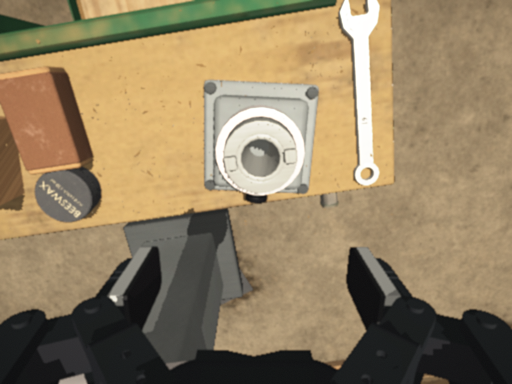

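```bash
python3 - <<'E'
from h import *
im=cv2.imread("pics/w1.png"); crop(im,195,70,330,210,5.5 if 0 else 4.2,"pics/w1z.png")
E
```

```text
(no output)
```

View pics/w1z.png

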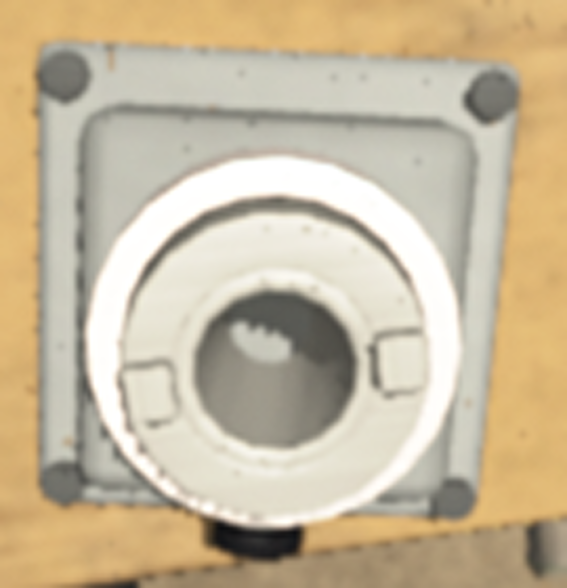

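```bash
python3 - <<'E'
from h import *
i=vision.camera_info("wrist"); i["cam_to_world"]=np.load("w1.npy")
im=cv2.imread("pics/w1.png")
f=lambda u,v,z:at_z(i,195+u/4.2,70+v/4.2,z)
print("bore",f(275,369,.106))
a=f(152,392,.113);b=f(400,361,.113);print(a,b,(a+b)/2,np.linalg.norm(a-b),"dog angle",np.arctan2(*(a-b)[[1,0]]))
c=[f(*p,.01) for p in [(65,75),(491,95),(451,498),(64,480)]]
print(c, np.mean(c,0)); 
for k in range(4): d=c[(k+1)%4]-c[k]; print(np.linalg.norm(d),np.arctan2(d[1],d[0]))
# bore ellipse by threshold of dark
g=cv2.cvtColor(im,cv2.COLOR_BGR2GRAY)
m=(g[130:185,230:290]<165).astype(np.uint8)
cs,_=cv2.findContours(m,cv2.RETR_EXTERNAL,cv2.CHAIN_APPROX_NONE)
for cc in cs:
    if len(cc)>25:
        e=cv2.fitEllipse(cc); u,v=e[0]; print(e, at_z(i,u+230,v+130,.106))
# white sleeve ring
m=(im.min(2)>243).astype(np.uint8); cs,_=cv2.findContours(m,cv2.RETR_EXTERNAL,cv2.CHAIN_APPROX_NONE)
cc=max(cs,key=len); e=cv2.fitEllipse(cc); print(e,at_z(i,*e[0],.085))
# yaw of dogs through both ring refs
E
```

```text
bore [ 0.5014 -0.3275  0.106 ]
[ 0.502  -0.3014  0.113 ] [ 0.5009 -0.3536  0.113 ] [ 0.5015 -0.3275  0.113 ] 0.052172766113093454 dog angle 1.547922319697987
[array([ 0.5669, -0.2823,  0.01  ]), array([ 0.5447, -0.3946,  0.01  ]), array([ 0.4325, -0.3721,  0.01  ]), array([ 0.4551, -0.2604,  0.01  ])] [ 0.4998 -0.3273  0.01  ]
0.11440591347661197 -1.7660283539368344
0.11445430036704346 2.9442407409527176
0.11402263857953585 1.3713081616584442
0.11396883663592462 -0.1939888991934262
((55.85662078857422, 24.87506103515625), (5.6384358406066895, 12.955875396728516), 6.685614585876465) [ 0.5007 -0.3504  0.106 ]
((30.188087463378906, 27.141157150268555), (36.4696159362793, 38.22730255126953), 95.32379150390625) [ 0.5021 -0.3274  0.106 ]
((362.19970703125, 77.71863555908203), (37.4558219909668, 182.1971893310547), 177.60739135742188) [ 0.5554 -0.4277  0.085 ]
```

```bash
python3 - <<'E'
from h import *
bot.goto([.552,.13,.31],q(1.37))
print(bot.read_state()["clock"],bot.read_state()["joints"])
i=vision.camera_info("wrist"); im=vision.grab_frame("wrist"); np.save("w2.npy",i["cam_to_world"]); cv2.imwrite("pics/w2.png",im)
E
```

```text
3.35 [ 0.0267  0.4029 -0.4924  1.6621  0.207   1.1292 -0.7251]
```

View pics/w2.png

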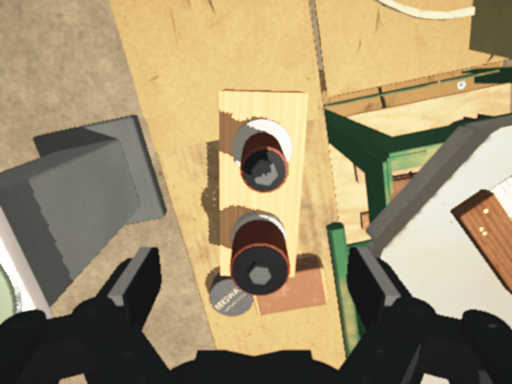

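```bash
python3 - <<'E'
from h import *
im=cv2.imread("pics/w2.png"); crop(im,205,80,325,305,2.6,"pics/w2b.png"); crop(im,210,80,320,200,5,"pics/w2z.png")
i=vision.camera_info("wrist"); i["cam_to_world"]=np.load("w2.npy")
c=[at_z(i,*p,.072) for p in [(220,91),(307,94)]]; print(c, np.subtract(c[1],c[0]))
E
```

```text
[array([0.5301, 0.2019, 0.072 ]), array([0.6213, 0.1799, 0.072 ])] [ 0.0912 -0.022   0.    ]
```

View pics/w2z.png

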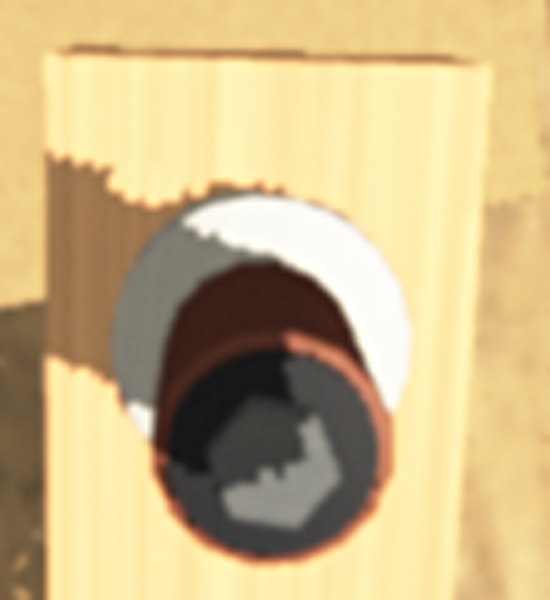

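```bash
python3 - <<'E'
from h import *
i=vision.camera_info("wrist"); i["cam_to_world"]=np.load("w2.npy")
a=at_z(i,264.6,169.6,.172);b=at_z(i,262.3,149,.087);print(a,b)
print("collar diam",at_z(i,210+411/5,149,.087)-at_z(i,210+112/5,149,.087), "sleeve",at_z(i,210+393/5,169.6,.172)-at_z(i,210+153/5,169.6,.172))
# rack edge center along y: rack end mid minus 60mm along rack y
m=(at_z(i,220,91,.072)+at_z(i,307,94,.072))/2; y=np.array([.0220,.0912]);y/=np.linalg.norm(y)
print(m[:2]-y*.060, np.arctan2(y[1],y[0]))
w=at_z(i,260,270,.152);print("wide",w, "dist",w-a)
E
```

```text
[0.5623 0.1339 0.172 ] [0.5626 0.1337 0.087 ]
collar diam [ 0.0639 -0.0132  0.    ] sleeve [ 0.0395 -0.0081  0.    ]
[0.5616 0.1326] 1.3340904842406005
wide [0.5374 0.0266 0.152 ] dist [-0.0249 -0.1073 -0.02  ]
```

```bash
python3 - <<'E'
from h import *
bot.move_straight([.5625,.1338,.25],.15,frame=q(1.345)) 
print(bot.move_straight([.5625,.1338,.134],.12,guard=15))
s=bot.read_state();print(s["eef_pos"],s["ft_force"])
bot.move_gripper(0.0)
s=bot.read_state();print(s["grip_width"],s["eef_pos"],s["ft_force"],s["wrist_torque"],s["clock"])
i=vision.camera_info("wrist"); im=vision.grab_frame("wrist"); np.save("w3.npy",i["cam_to_world"]); cv2.imwrite("pics/w3.png",im)
E
```

```text
False
[0.5629 0.1339 0.1347] [ 0.1406 -0.4714  0.6136]
0.4779824416901341 [0.5626 0.1338 0.1345] [-2.4816  0.1745  7.2229] [-0.2335  0.5327 -0.0154] 5.5583
```

View pics/w3.png

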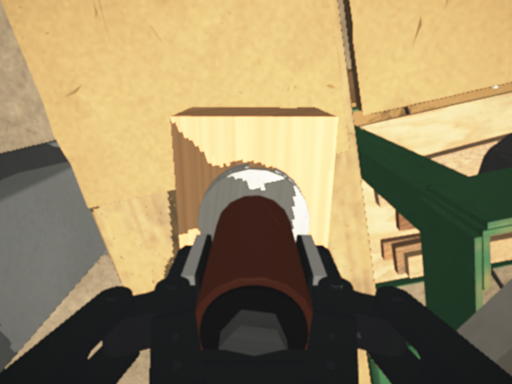

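```bash
python3 - <<'E'
from h import *
bot.move_straight([.5625,.1338,.30],.15)
bot.hold(.2)
s=bot.read_state();print(s["grip_width"],s["eef_pos"],s["ft_force"],s["wrist_torque"],s["clock"])
i=vision.camera_info("wrist"); im=vision.grab_frame("wrist"); np.save("w4.npy",i["cam_to_world"]); cv2.imwrite("pics/w4.png",im)
crop(im,170,130,340,250,4.5,"pics/w4z.png")
sd=vision.grab_frame("side"); cv2.imwrite("pics/side4.png",sd); crop(sd,210,100,330,220,5,"pics/side4z.png")
E
```

```text
0.4815116976235539 [0.5623 0.1338 0.2994] [ 0.2442  0.5353 -4.2957] [0.0544 0.0302 0.0283] 7.0667
```

View pics/w4z.png

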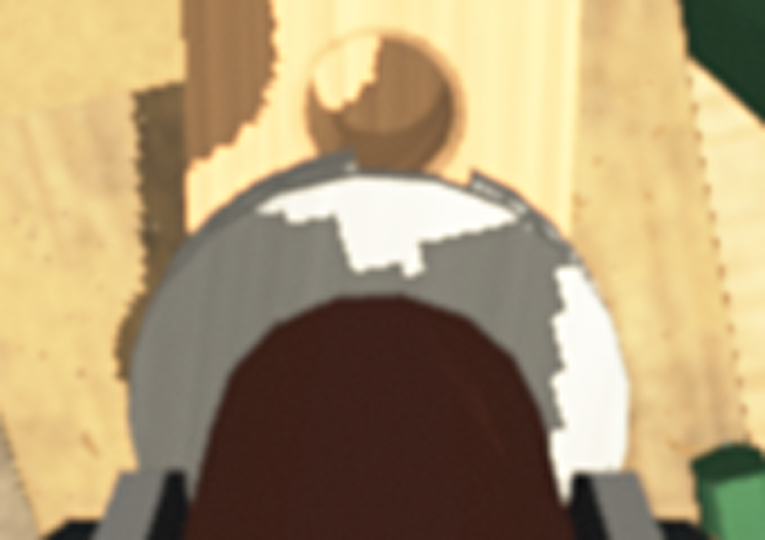

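View pics/side4z.png

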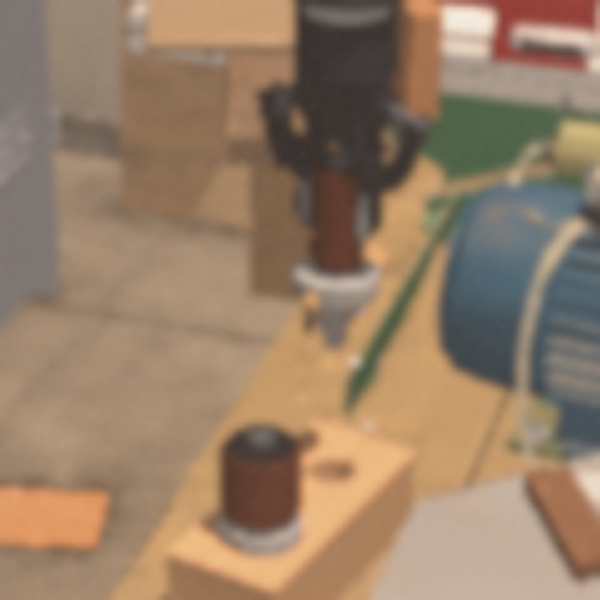

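```bash
python3 - <<'E'
from h import *
i=vision.camera_info("wrist"); i["cam_to_world"]=np.load("w4.npy")
z0=.2369
f=lambda u,v,z:at_z(i,170+u/4.5,130+v/4.5,z)[:2]
# collar top circle (z0+15mm): left 130, right 628, top edge y 172
l=f(130,390,z0+.015); r=f(628,390,z0+.015); t=f(379,173,z0+.015); m=(l+r)/2
print("diam",np.linalg.norm(l-r), "t",t,np.linalg.norm(t-m), m)
yv=np.array([np.cos(1.345),np.sin(1.345)])
c=t-yv*.033; print("centre",c)
a=f(351,151,z0);b=f(473,172,z0); print("slot width",np.linalg.norm(a-b),np.linalg.norm(a-c),np.linalg.norm(b-c))
for cc in (c,np.array([.5623,.1338])):
    d=(a+b)/2-cc; print("slot angle",np.arctan2(d[1],d[0]))
d=a-b; print("by edges",np.arctan2(d[1],d[0])-np.pi/2)
E
```

```text
diam 0.06412118601202145 t [0.5693 0.1659] 0.028911303515554744 [0.5629 0.1377]
centre [0.5619 0.1337]
slot width 0.016487008496743755 0.03215433910826982 0.031673912975042066
slot angle 1.2004160120579046
slot angle 1.211194569536998
by edges 1.1702490527355471
```

```bash
python3 - <<'E'
from h import *
S=np.array([.5015,-.3275])
bot.move_straight([*S,.305],.22,frame=q(1.70))
bot.move_straight([*S,.24],.12)
bot.hold(.3)
s=bot.read_state();print(s["grip_width"],s["eef_pos"],s["ft_force"],s["wrist_torque"],s["clock"],s["joints"])
i=vision.camera_info("wrist"); im=vision.grab_frame("wrist"); np.save("w5.npy",i["cam_to_world"]); cv2.imwrite("pics/w5.png",im)
crop(im,170,90,350,250,4,"pics/w5z.png")
sd=vision.grab_frame("side"); cv2.imwrite("pics/side5.png",sd); crop(sd,160,200,260,300,6,"pics/side5z.png")
E
```

```text
0.47603943429419115 [ 0.5016 -0.3276  0.2405] [-1.1722  0.2118 -3.7641] [0.0068 0.0097 0.0065] 10.425 [ 0.7585  0.5121 -0.4007  1.6653  0.2279  1.0098  0.4113]
```

View pics/w5z.png

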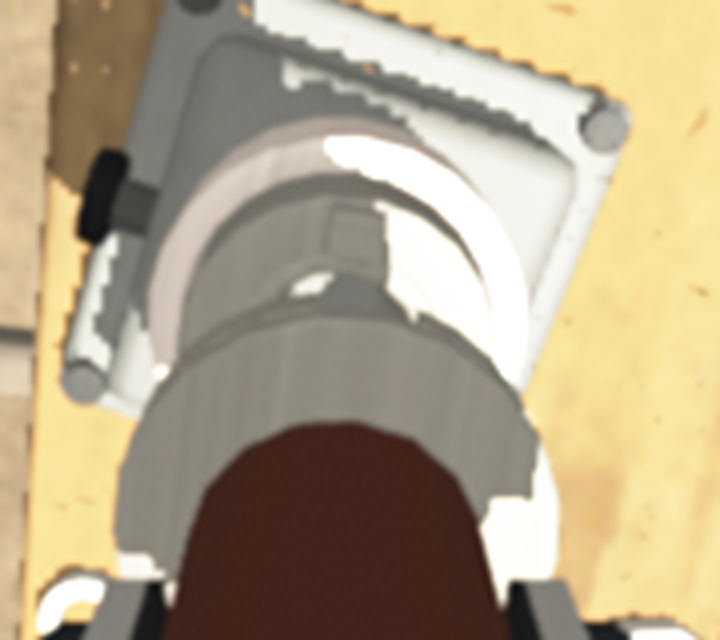

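View pics/side5z.png

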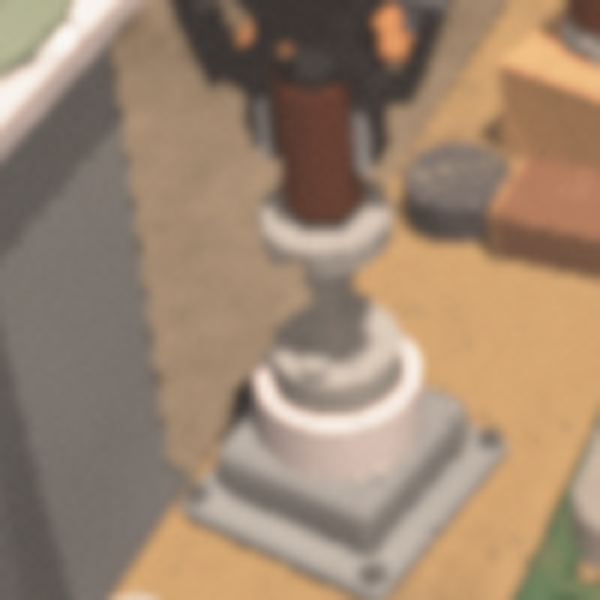

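```bash
python3 - <<'E'
from h import *
i=vision.camera_info("wrist"); i["cam_to_world"]=np.load("w5.npy")
P=lambda p:(proj(i,p)-[170,90])*4
print("sleeve ctr",P([.5015,-.3275,.085]),"collar top ctr",P([.5015,-.3275,.193]))
f=lambda u,v,z:at_z(i,170+u/4,90+v/4,z)
for (u,v) in [(357,236),(331,207),(384,212),(389,278)]: d=f(u,v,.113)[:2]-[.5015,-.3275]; print(np.linalg.norm(d),np.arctan2(d[1],d[0]))
l=f(148,300,.085);r=f(530,300,.085);print((l+r)/2,np.linalg.norm(l-r))
E
```

```text
sleeve ctr [336.2702 329.4477] collar top ctr [338.4685 532.5783]
0.027486191118624558 1.5545019246127394
0.03299929234687029 1.735184061619
0.03330760978794773 1.418027833155011
0.021391593509440133 1.19024738064917
[ 0.5012 -0.3206  0.085 ] 0.08532390720199802
```

```bash
python3 - <<'E'
from h import *
S=np.array([.5015,-.3275])
def st(t):
    s=bot.read_state();print(t,s["eef_pos"],s["ft_force"],s["wrist_torque"],s["clock"],round(s["grip_width"],3)); return s
st("0")
print(bot.move_straight([*S,.180],.05,guard=6)); bot.hold(.15); st("1")
print(bot.move_straight([*S,.166],.02,guard=5)); bot.hold(.15); st("2")
E
```

```text
0 [ 0.5016 -0.3275  0.2403] [-0.4238 -0.4543 -4.3518] [-0.0532  0.0515  0.0091] 10.525 0.477
False
1 [ 0.5016 -0.3276  0.1803] [-0.4138  0.3241 -3.9677] [0.0097 0.0029 0.0432] 12.025 0.478
True
2 [ 0.5014 -0.3274  0.1685] [-1.7362  0.3639  7.3073] [0.1219 0.1621 0.0106] 12.7417 0.483
```

```bash
python3 - <<'E'
from h import *
i=vision.camera_info("wrist"); im=vision.grab_frame("wrist"); np.save("w6.npy",i["cam_to_world"]); cv2.imwrite("pics/w6.png",im)
crop(im,170,110,350,250,4,"pics/w6z.png")
sd=vision.grab_frame("side"); crop(sd,160,200,260,300,6,"pics/side6z.png")
E
```

```text
(no output)
```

View pics/w6z.png

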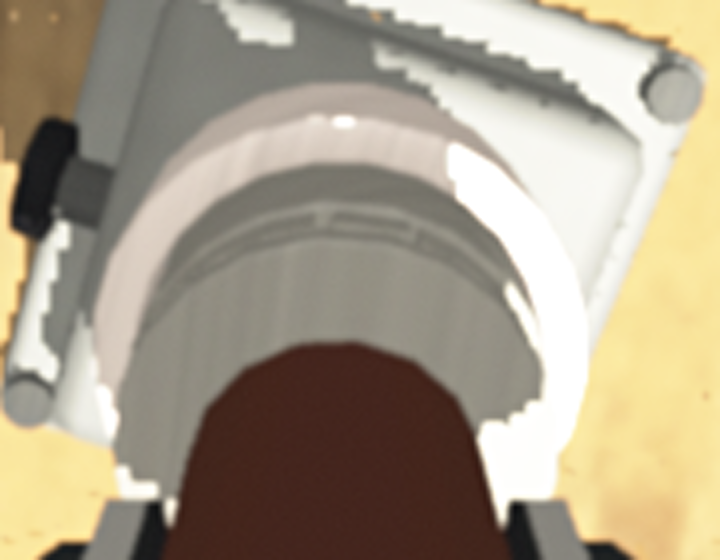

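View pics/side6z.png

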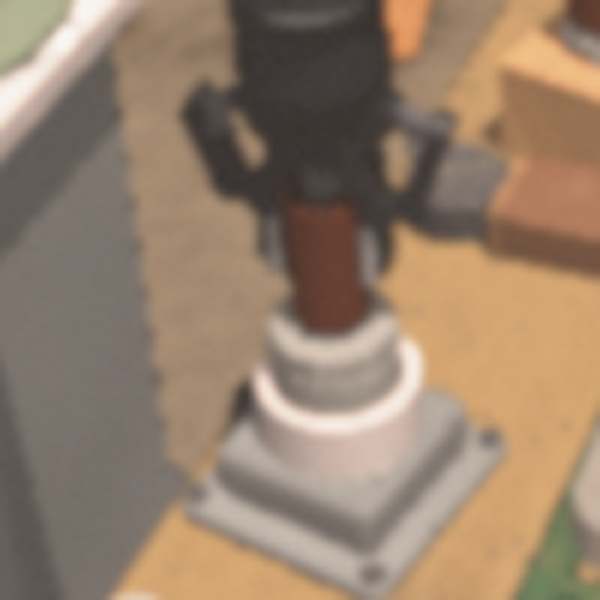

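```bash
python3 - <<'E'
from h import *
S=np.array([.5015,-.3275])
print(bot.move_straight([*S,.164],.02,guard=12)); s=bot.read_state();print(s["eef_pos"],s["ft_force"],s["wrist_torque"])
bot.move_gripper(1.0); s=bot.read_state();print(s["grip_width"],s["eef_pos"],s["ft_force"])
e=s["eef_pos"]
print(bot.move_straight([e[0],e[1],.275],.1,guard=8)); bot.hold(.2)
s=bot.read_state();print(s["eef_pos"],s["ft_force"],s["clock"])
i=vision.camera_info("wrist"); im=vision.grab_frame("wrist"); np.save("w7.npy",i["cam_to_world"]); cv2.imwrite("pics/w7.png",im)
sd=vision.grab_frame("side"); cv2.imwrite("pics/side7.png",sd);crop(sd,160,170,310,320,4,"pics/side7z.png")
E
```

```text
True
[ 0.5015 -0.3275  0.1685] [-5.2295  1.936  15.3046] [0.6488 0.9425 0.035 ]
1.0032476926578149 [ 0.5011 -0.3274  0.1675] [-0.2283  0.7892 -0.0526]
False
[ 0.5011 -0.3273  0.2746] [-0.1786 -0.3979 -0.4648] 14.9833
```

View pics/w7.png

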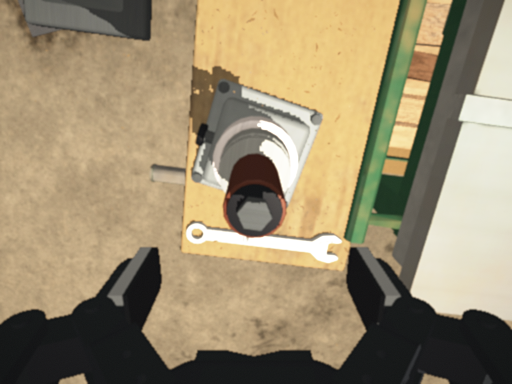

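View pics/side7z.png

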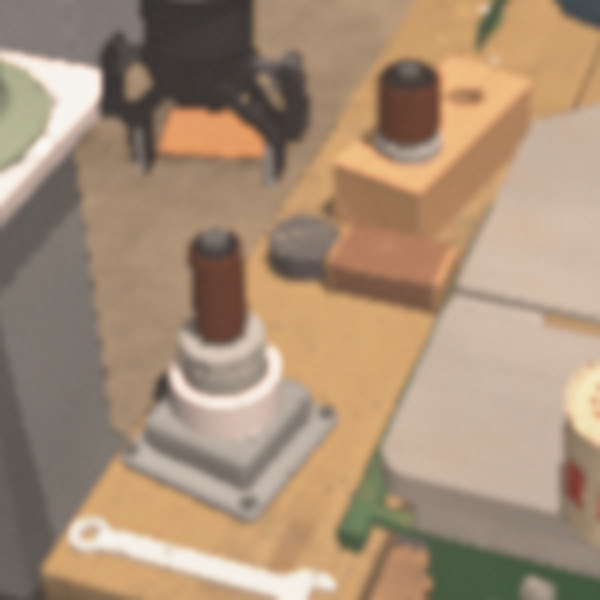

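```bash
python3 - <<'E'
from h import *
i=vision.camera_info("wrist"); i["cam_to_world"]=np.load("w7.npy")
crop(cv2.imread("pics/w7.png"),200,100,310,250,4,"pics/w7z.png")
for z in (.206,.206-.078,.121): print((proj(i,[.5015,-.3275,z])-[200,100])*4)
print(.0215*323.87/(i["cam_to_world"][2][3]-.206)*4)
E
```

```text
[222.4837 439.6227]
[220.7752 302.9319]
[220.6646 294.0834]
143.7406975175773
```

View pics/w7z.png

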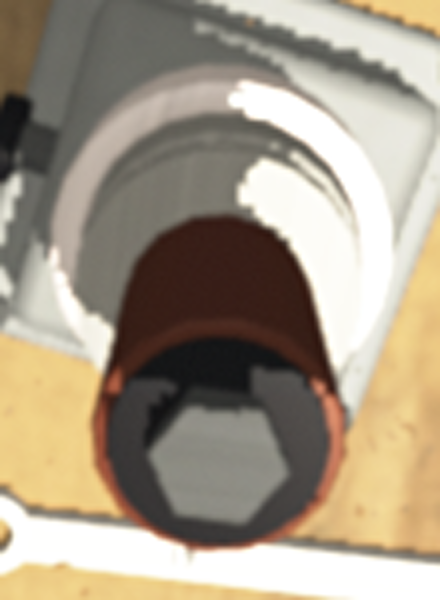

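```bash
python3 - <<'E'
from h import *
bot.hand_in(); print(bot.read_state()["clock"])
E
```

```text
the job is handed in; nothing more can be done
the job is handed in; nothing more can be done
```

The narrow drum is fitted in the bench spindle and released, and I handed the job in at about 15 s on the robot's clock. `hand_in` reports no verdict, so success is judged from my own checks below.

**What I did:**
- I measured the spindle axis and the dogs' line (world angle about 1.55 rad) in the wrist camera. I gripped the drum by its sleeve, lifted it clear, and read its slot angle (about 1.20 rad) from the wrist picture.
- I turned the drum to match on the way over, then lowered it slowly with a force guard. It went straight over the dogs without stopping on their tops, so no search by turning was needed.

**Last checks:**
- **Seated:** it stopped with the TCP at 0.1685 m, exactly the height expected for fully home; resting on the dogs would have been 0.1755 m. A further light press moved it no lower.
- **Forces:** the highest wrist force I read was about 16 N.
- **Pictures with the drum seated and after release:** before release, a dog was visible inside the slot. After release the drum stands upright, with its sleeve top within about 1 mm of the predicted position. The wide drum and the nearby bystanders look unmoved in the side view.
- **Robot clear:** the gripper is open and raised above the drum, with a force reading near zero.

One reading disagreed slightly: before insertion, the collar looked about 1 mm off the spindle axis in one picture. That is within the calibration error, and the drum went in with less than 2 N of sideways force.

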